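Seat a tapered tool holder in the sprung dock and rock it

ROBOT

A 6-joint arm with a two-finger parallel gripper is mounted at the origin on the work surface. World frame = base frame: x ahead of the robot, y to its left, z up, the work surface at z = 0. Lengths are in mm, angles in rad, forces in N, time in s.
With the tool pointing down it reaches from about 350 to 875 mm from the base axis. Payload 15.5 kg.
Tool frame: the origin (TCP) lies midway between the tips of the shut fingers; the grasp point (between the pads) lies 19 mm behind it; y points along the fingers, z is the direction in which the jaws open and shut, and the axes are right-handed (so a half turn about y gives the same grasp; the last joint's range is limited). The gripper opens to 85 mm and grips with 20 to 120 N. Pads are 22 mm wide; open, the fingers measure 114 mm over their backs; the gripper's body (76 mm by 85 mm) begins 54 mm behind the grasp point. The pads swing forward as they close: fully open they stand 13 mm farther back than shut.
Start: joints at [1.161, 0.494, 1.345, -0, 1.302, -0.096], TCP at [193.512, 594.289, 231.277] pointing down, gripper open.
Joint ranges: [-2.91, 2.91], [-0.82, 2.16], [0.22, 2.67], [-1.22, 4.37], [0.12, 2.79], [-3.08, 3.08]. Speed limits (rad/s): [1.89, 1.89, 2.57, 3.01, 3.01, 3.01].

INTERFACE

Orientations are given as a unit quaternion [w, x, y, z].
In Python, from cell import ctrl gives the robot as it stands.
- The arm moves only by the shell command python3 -m inch 'ROWS' [FORCE]. ROWS is JSON, a list that holds one entry, the list of rows, each a list of 5 numbers: the opening, from -1 (shut) to 1 (fully open), so that 0 is half open, then the shift along the tool's x, y, z in mm, then the turn about the tool's y in degrees. In form: [[[claw, dx, dy, dz, turn], ...]]. A call has 1 to 12 rows; each row shifts and turns the commanded pose from where the row before left it, along the tool's axes as they then stand; what a row does not reach is not made up. A row lasts 1/12 s, in which the tool goes at most 41.7 mm and 7.16 degrees, less where a joint would pass 70% of its speed; a pose out of reach is approached as far as the arm can. A call is refused whole if a number of a shift passes 41.7 or a number of a turn 7.16, either way. A call with a gripper value outside its range is refused whole. The fingers move at their own pace and stop on an object; FORCE is the grip in N (left out, the last holds). Time passes only in rows, so rows that do not move let the fingers close. It gives the time, the measured TCP pose, the force and the opening at its end, in the units of the state.
- ctrl.get_state(): the state, without advancing time (a new reading comes with each control period).
- ctrl.capture(name): name is "scene" or "top" or "wrist"; returns a dict with "image" (420x560x3 uint8, red, green, blue), "K" (3x3 intrinsics, pixels), "k1" (the pictures are not rectified: a ray, as slopes to the right and down, at radius r is drawn at 1 + k1 r^2 times it, then the intrinsics apply), "R" (3x3) and "t" (3): a world point X has camera coordinates R X + t. Camera axes: x right, y down, z forward; pixel columns grow to the right and rows downward; lengths in mm; the calibration is good to about 2 mm. A picture is of the moment at which its call begins. There is no depth.
- ctrl.hand_in(): hands the job in, once; it reports no verdict.
The state is a dict: "time_s": time; "joint_pos": joint angles; "dq": joint speeds; "joint_torque": joint torques, N m; "position": TCP position; "tool_rot": TCP orientation; "ft_force": force on the tool from outside, world axes, zero at the start; "ft_torque": the same for the moment, N m; "gripper_width": finger opening in mm.
Only numpy, scipy, OpenCV 4.12 (cv2) and the standard library are available. Lean on these libraries where they do the work, as an engineer would, in place of code of your own. Each camera call takes 0.05 s, during which the arm holds its last target. There are 200 camera calls.

TASK

Take the tapered tool holder with the thick, tall stem from the rack and seat it in the cup of the rocking dock: press it straight down with about 13 N (never more than 30 N) for a moment, so that the taper is fully home. Then check that it rocks free: keeping it seated with only a light push down, tip it about ten degrees away from the robot and then about ten degrees towards the robot. Let it come back upright, let go, and leave it standing in the cup, with everything else left where it was.

Things in the scene. Friction and masses are not known exactly. Their poses are not given: they have to be found in the camera images.
- cone: The steel holder to seat, 0.15 to 0.27 kg, 88 mm long, round about its upright z axis. Origin: centre of the taper's flat tip, its lowest point. From the tip up: taper 18 mm across growing to 42 mm at 28 mm; neck 30 mm across; collar 56 mm across from 36 to 41 mm; plain round stem 20 mm across from 41 to 88 mm. Starts upright in a rack hole, collar on the rack's top; lifts straight out.
- stem (a point): Middle of the holder's stem, on its axis 66 mm above the tip: the place to grip. It has the thickest and tallest stem of the three holders in the rack.
- rack: Grey plastic tool rack, fixed, 85 x 290 mm, 45 mm high (6 mm high strips along the long sides, out to 55 mm from the middle line), three holes 95 mm apart in a row along its y axis, a holder in each. Origin: centre of its underside on the table. x points away from the robot within 15 degrees.
- dock: The rocking dock, fixed: aluminium base plate 120 x 120 x 14 mm; on it a screw post with a yoke that holds a steel tapered cup, mouth up, centred over the base. Origin: centre of the plate's underside on the table; z up, x away from the robot within 30 degrees. The cup rocks about an axis along the dock's y, between two upright cheeks (outer faces 43 mm either side, top 8 mm above the axis).
- axis_low (a point): A point of the fixed base on the dock's centre line, 56 mm above the table: lowest height of the rocking axis. The stiff screw post was left anywhere from 0 to 16 mm higher than this and stays there: the height must be felt or seen. Seated and unpressed, the holder's tip is about 24 mm below the rocking axis, the middle of its stem about 42 mm above it.
- cup_spring (a point): A point on the base plate's top under the cup. The cup (mouth about 42 mm, 26 mm deep, 52 mm outside, rim 4 mm above the rocking axis) matches the taper and sits on a spring along its axis: it yields from about 3 N (less the parts' weight), 0.4 mm per newton, to a hard stop 6 mm down at about 18 N, and springs back up when let go.
- rock (a joint): Rocking angle of the cup, rad, about the dock's y axis: 0 upright, positive when the top leans to the dock's +x (away from the robot). Hard stops at -0.22 and 0.22. A weak spring (0.5 N m per rad) brings it back to 0 when let go. Tipped without some downward push, the holder may lift out of its seat instead.
- slim_holder: Another steel holder in the rack: same collar, thin 12 mm stem 30 mm tall. Leave alone. Origin at the centre of its lower tip, 36 mm below the collar.
- stub_holder: Another steel holder in the rack: same collar, with a low 22 mm square head, 14 mm tall. Leave alone. Origin at the centre of its lower end, 36 mm below the collar.
- reel: Black tape reel lying flat, 72 mm in diameter, 12 mm high, on the table between rack and dock. Leave alone. Origin: centre of its underside.
- jar: White plastic jar with black cap, 48 mm diameter, 60 mm high, on the robot's side of the reel. Leave alone. Origin: centre of its underside.
- parts_tray: Black divided parts tray 100 x 150 x 30 mm with small parts in it, at the far side. Leave alone. Origin: centre of its underside.
- driver: Screwdriver, 170 mm long, lying on the table in front of the parts tray. Leave alone. Origin: under its middle.
There are look-alikes about, which are no part of the job. Leave any orange or purple look-alike of the cone alone. Several things look just like the dock: the one meant starts farthest to the robot's left.

How it is judged (in metres and radians):
On the way, in this order (a step that is already met when the one before it is completed fails the run):
1. the holder stands upright in the cup, centred, and is pressed down on it with at least 9 N (contact force between cone and dock above 9 N and horizontal distance between cone and dock below 0.004 m and angle between cone's own z axis and vertical below 0.06 rad and height (world z) of cone below 0.054 m), for 0.2 s.
2. cup and seated holder are rocked away from the robot by at least 0.11 rad (value of joint rock above 0.11 rad and contact force between cone and dock above 0.5 N and angle between cone's own z axis and vertical between 0.08 and 0.3 rad), for 0.05 s.
3. and then towards the robot by at least 0.11 rad (value of joint rock below -0.11 rad and contact force between cone and dock above 0.5 N and angle between cone's own z axis and vertical between 0.08 and 0.3 rad), for 0.05 s.
At the end, for the whole second after the job is handed in: The holder stands at rest in the dock's cup, upright within 0.06 rad, its tip within 4 mm of the dock's centre line and below 54 mm above the table, the cup back within 0.06 rad of upright, the other things where they were (angle between cone's own z axis and vertical below 0.06 rad and horizontal distance between cone and dock below 0.004 m and height (world z) of cone below 0.054 m and contact force between cone and dock above 0.5 N and linear speed of cone below 0.02 m/s and value of joint rock between -0.06 and 0.06 rad); the robot touches nothing.
It fails at once if the holder is pressed on the dock with more than 35 N (counting all the contact, as when wedged or tipped) (contact force between cone and dock above 35 N).
It fails at once if another holder is lifted or moved by more than 10 mm (distance of any of slim_holder, stub_holder from where it was at the start of the episode above 0.01 m).
It fails at once if reel, jar, parts tray or screwdriver is moved by more than 20 mm (distance of any of reel, jar, parts_tray, driver from where it was at the start of the episode above 0.02 m).
It also fails if it takes over 51 s, if anything falls off the work surface, if the arm or the gripper's body presses on something with over 40 N, if the wrist force passes 120 N, or if a joint passes its speed limit or range.

## Working session

There is one attempt and no reset: what is moved stays moved. The work goes in short steps, Python scripts to look and compute and a shell command to move; the robot and the scene stay as the last step left them, time stands still between calls to the robot, and variables do not carry over. Pictures are saved under pics/ and viewed, on a budget of 10 in all, crops included, one or two more only if the job needs it, and the job is handed in when it is done.

```bash
ls; mkdir -p pics
cat > h.py <<'E'
import numpy as np, cv2
from cell import ctrl
def cap(n):
    c=ctrl.capture(n); return c
def save(c,f,crop=None,s=1):
    im=c["image"][:,:,::-1]
    if crop: x0,y0,x1,y1=crop; im=im[y0:y1,x0:x1]
    cv2.imwrite(f,cv2.resize(im,None,fx=s,fy=s,interpolation=cv2.INTER_CUBIC))
def dist(c): return np.array([c["k1"],0,0,0,0.])
def proj(c,X):
    R=np.array(c["R"],float);t=np.array(c["t"],float)
    Y=np.atleast_2d(X)@R.T+t; p=Y[:,:2]/Y[:,2:]; r2=(p**2).sum(1,keepdims=True)
    p=p*(1+c["k1"]*r2); K=np.array(c["K"]); return p*[K[0,0],K[1,1]]+K[:2,2]
def ray(c,uv):
    p=cv2.undistortPoints(np.array([[uv]],float),np.array(c["K"],float),dist(c))[0,0]
    R=np.array(c["R"],float);t=np.array(c["t"],float)
    return -R.T@t, R.T@np.array([p[0],p[1],1])
def atz(c,uv,z):
    o,d=ray(c,uv); return o+d*(z-o[2])/d[2]
E
python3 - <<'E'
from h import *
import pickle
for n in("scene","top"):
    c=cap(n); pickle.dump(c,open(n+".pkl","wb")); save(c,f"pics/{n}0.png",None,1.42); R=np.array(c["R"]);print(n,-R.T@np.array(c["t"]),R[2],c["K"],c["k1"])
s=ctrl.get_state();print(s)
E
```

```text
pics
scene [1434.04755652 -371.66120206  801.48286014] [-0.71742383  0.31746648 -0.62009522] [[507.82715519   0.         271.89037299]
 [  0.         507.82715519 203.96203197]
 [  0.           0.           1.        ]] -0.07520153123675183
top [ 384.74400086   -2.02061313 1274.58427029] [ 0.17948148 -0.02887666 -0.98333745] [[421.39670916   0.         279.6130378 ]
 [  0.         421.39670916 206.50720101]
 [  0.           0.           1.        ]] 0.029509154163736975
{'time_s': 0.1, 'joint_pos': array([ 1.16053894e+00,  4.94122998e-01,  1.34604431e+00, -3.09586959e-06,
        1.30247587e+00, -9.55132895e-02]), 'dq': array([-0.00045533, -0.00171621, -0.0002413 ,  0.00011021, -0.00136995,
       -0.00141163]), 'joint_torque': array([ 1.52418503e-03, -8.83595109e+01, -3.84566331e+01, -1.00658001e-04,
        4.99421600e-03,  4.00315582e-05]), 'position': array([193.36773447, 594.01649988, 230.76708071]), 'tool_rot': array([-0.69800883,  0.69872857, -0.11091169,  0.11072788]), 'ft_force': array([-0.02023846, -0.04928672,  0.73645946]), 'ft_torque': array([-0.01693792, -0.05674335,  0.00317271]), 'gripper_width': 85.62567169978922}
```

View pics/scene0.png

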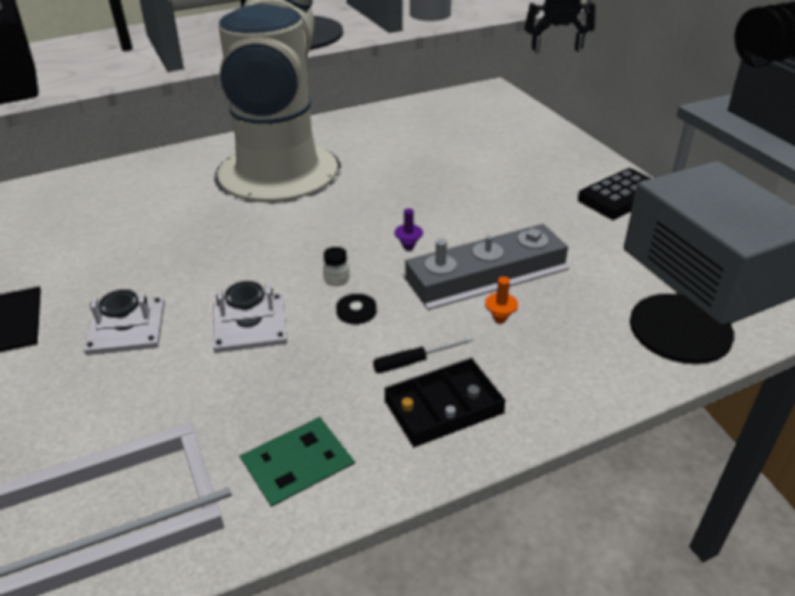

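View pics/top0.png

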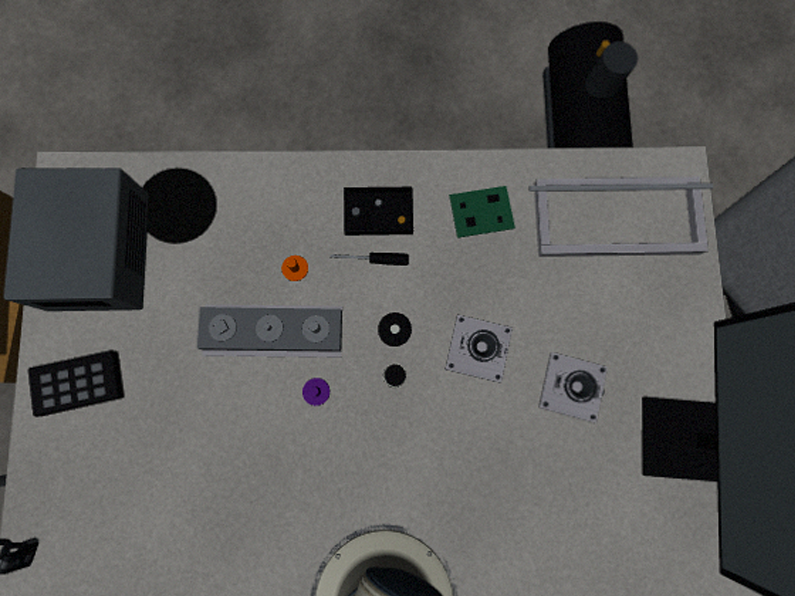

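Seen: candidates are the rack holder with the thick, tall stem (scene 441,253; top 316,327), the slim one (488,245; 269,327), the stub (534,236; 222,327), plus orange (501,300) and purple (408,230) look-alikes. I choose the rack one at scene (441,253). Of the two docks, top (482,347) and (580,385), the first is the one farther to the robot's left (+y is image left). Close crops next.

Run:
```python
from h import *
import pickle
T=pickle.load(open("top.pkl","rb"));S=pickle.load(open("scene.pkl","rb"))
a=cv2.resize(T["image"][210:275,190:370],None,fx=4.4,fy=4.4,interpolation=3)
b=cv2.resize(S["image"][140:250,140:320],None,fx=2.6,fy=2.6,interpolation=3)
im=np.zeros((a.shape[0]+b.shape[0],792,3),np.uint8);im[:a.shape[0],:a.shape[1]]=a;im[a.shape[0]:,:b.shape[1]]=b
# extra: stem crop
d=cv2.resize(S["image"][160:215,285:350],None,fx=4.9,fy=5,interpolation=3);im[a.shape[0]:a.shape[0]+d.shape[0],470:470+d.shape[1]]=d[:,:322]
cv2.imwrite("pics/crop1.png",im[:,:,::-1]);print(im.shape,a.shape)
for n,uv,z in(("dock",(482,347),14),("dock2",(580,385),14),("stemtop",(316,327),97),("slim",(269,327),80),("stub",(222,327),64),("reel",(395,329),12),("jar",(395,375),60)):
    print(n,atz(T,np.array(uv)/1.42,z).round(1))
```

```text
(572, 792, 3) (286, 792, 3)
dock [ 496.7 -216.4   14. ]
dock2 [ 414.  -418.3   14. ]
stemtop [534.3 124.6  97. ]
slim [538.  219.8  80. ]
stub [541.7 316.7  64. ]
reel [538.1 -33.3  12. ]
jar [439.2 -30.3  60. ]
```

View pics/crop1.png

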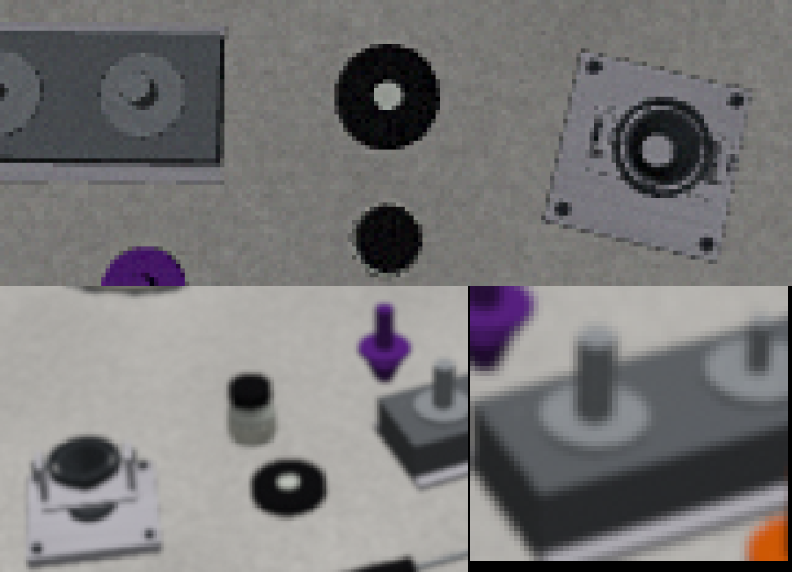

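Run:
```python
from h import *
import pickle
T=pickle.load(open("top.pkl","rb"));S=pickle.load(open("scene.pkl","rb"))
f=lambda u,v:((u+.5)/4.4-.5+190,(v+.5)/4.4-.5+210)
H=[atz(T,f(*p),14) for p in((594,68),(737,101),(707,244),(562,209))]
C=[atz(T,f(*p),14) for p in((580,50),(750,90),(715,262),(545,222))]
H=np.array(H);C=np.array(C);print(H.mean(0),C.mean(0),[np.linalg.norm(C[i]-C[i-1]).round(1) for i in range(4)],[np.linalg.norm(H[i]-H[i-1]).round(1) for i in range(4)])
for P in(H,C):
  d=P[0]+P[1]-P[2]-P[3];e=P[0]+P[3]-P[1]-P[2];print("yaw",np.degrees(np.arctan2(d[1],d[0])),np.degrees(np.arctan2(e[1],e[0]))-90)
for z in (60,68,76):print("rim",z,atz(T,f(661,147),z).round(1),atz(S,(171.9,206.9),z).round(1))
print("collar",atz(T,f(142,94),50),"scene stemtop",atz(S,(310.9,168.8),97),"scene collar",atz(S,(285+(595-470)/4.9-.4,160+(414-286)/5-.4),50))
```

```text
[ 495.43746403 -210.06324169   14.        ] [ 495.29672307 -208.34906087   14.        ] [np.float64(120.5), np.float64(119.7), np.float64(120.2), np.float64(117.6)] [np.float64(99.3), np.float64(100.4), np.float64(100.1), np.float64(100.6)]
yaw -14.834553447728169 -14.249906209008657
yaw -14.01233466795333 -14.209512721278529
rim 60 [ 496.5 -209.9   60. ] [ 483.6 -208.9   60. ]
rim 68 [ 495.8 -208.6   68. ] [ 493.9 -210.7   68. ]
rim 76 [ 495.  -207.2   76. ] [ 504.2 -212.4   76. ]
collar [538.27155963 131.54738633  50.        ] scene stemtop [534.40997523 132.85438715  97.        ] scene collar [537.49967986 130.59614767  50.        ]
```

```bash
cat >> h.py <<'E'
from scipy.spatial.transform import Rotation as Ro
def st(): 
    s=ctrl.get_state(); q=s["tool_rot"]; return s,Ro.from_quat([q[1],q[2],q[3],q[0]]).as_matrix()
def to(target,jawyaw=None):
    s,R=st(); d=R.T@(np.array(target)-s["position"])
    print("t",round(s["time_s"],2),"pos",s["position"].round(1),"F",s["ft_force"].round(1),"M",s["ft_torque"].round(2),"w",s["gripper_width"].round(1))
    y=np.degrees(np.arctan2(R[1,2],R[0,2]))
    print(" tool delta now",d.round(1),"jaw yaw",y.round(1), "axes x",R[:,0].round(3),"y",R[:,1].round(3))
    if jawyaw is not None:
        t=(jawyaw-y+90)%180-90; t2=-t
        # +turn about tool y (pointing down) lowers the yaw
        for turn in(t2,):
            R2=R@Ro.from_rotvec([0,np.radians(turn),0]).as_matrix()
            print(" turn",turn.round(1),"-> yaw",np.degrees(np.arctan2(R2[1,2],R2[0,2])).round(1),"delta after turn",(R2.T@(np.array(target)-s["position"])).round(1))
E
python3 - <<'E'
from h import *
to([537,131.5,130],75.7)
print(ctrl.get_state()["joint_pos"])
E
```

```text
Traceback (most recent call last):
  File "h.py", line 25, in to
    print("t",round(s["time_s"],2),"pos",s["position"].round(1),"F",s["ft_force"].round(1),"M",s["ft_torque"].round(2),"w",s["gripper_width"].round(1))
                                                                                                                           ^^^^^^^^^^^^^^^^^^^^^^^^
AttributeError: 'float' object has no attribute 'round'
```

```bash
sed -i 's/s\["gripper_width"\].round(1)/round(s["gripper_width"],1)/' h.py
python3 - <<'E'
from h import *
to([537,131.5,130],75.7)
print(ctrl.get_state()["joint_pos"])
E
```

```text
t 0.1 pos [193.4 594.  230.8] F [-0.  -0.   0.7] M [-0.02 -0.06  0.  ] w 85.6
 tool delta now [ 469.9  101.1 -333.3] jaw yaw 72.0 axes x [ 0.951 -0.31  -0.   ] y [-0.    -0.001 -1.   ]
 turn -3.7 -> yaw 75.7 delta after turn [ 447.2  101.1 -363.2]
[ 1.16053894e+00  4.94122998e-01  1.34604431e+00 -3.09586959e-06
  1.30247587e+00 -9.55132895e-02]
```

```bash
python3 -m inch '[[[0.2,0,0,0,-3.7],[0.2,28,0,-22.7,0],[0.2,28,0,-22.7,0],[0.2,28,0,-22.7,0],[0.2,28,0,-22.7,0],[0.2,28,0,-22.7,0],[0.2,28,0,-22.7,0],[0.2,28,0,-22.7,0],[0.2,28,0,-22.7,0],[0.2,28,0,-22.7,0],[0.2,28,0,-22.7,0],[0.2,28,0,-22.7,0]]]' 40
python3 -m inch '[[[0.2,28,0,-22.7,0],[0.2,28,0,-22.7,0],[0.2,28,0,-22.7,0],[0.2,28,0,-22.7,0],[0.2,27,12,-22.7,0],[0.2,0,28,0,0],[0.2,0,28,0,0],[0.2,0,0,0,0],[0.2,0,0,0,0]]]'
python3 - <<'E'
from h import *
to([537,131.5,160],75.7)
c=cap("wrist");save(c,"pics/w1.png",None,1.42)
print(proj(c,[[537,131.5,97],[537,131.5,50]])*1.42)
import pickle;pickle.dump(c,open("w1.pkl","wb"))
print(c["R"],c["t"])
E
```

```text
time_s: 1.1
position: [430.7, 274.4, 231.2]
tool_rot: [-0.702, 0.702, -0.088, 0.088]
ft_force: [1.2, 0.3, 0.4]
gripper_width: 51.5
time_s: 1.85
position: [535.8, 131.6, 162.6]
tool_rot: [-0.701, 0.702, -0.089, 0.087]
ft_force: [0.3, 0.9, 0.8]
gripper_width: 51.2
t 1.85 pos [535.8 131.6 162.6] F [0.3 0.9 0.8] M [ 0.01 -0.01 -0.  ] w 51.2
 tool delta now [1.2 2.6 0.2] jaw yaw 75.7 axes x [ 0.969 -0.248 -0.003] y [-0.003 -0.    -1.   ]
 turn -0.0 -> yaw 75.7 delta after turn [1.2 2.6 0.2]
[[400.14708784 326.58286984]
 [399.81363967 295.92904702]]
[[ 0.24734787  0.96892526 -0.00169718]
 [ 0.92635192 -0.23596547  0.29358544]
 [ 0.28406187 -0.07418992 -0.95593133]] [-258.80410606 -482.74421205  172.13927473]
```

View pics/w1.png

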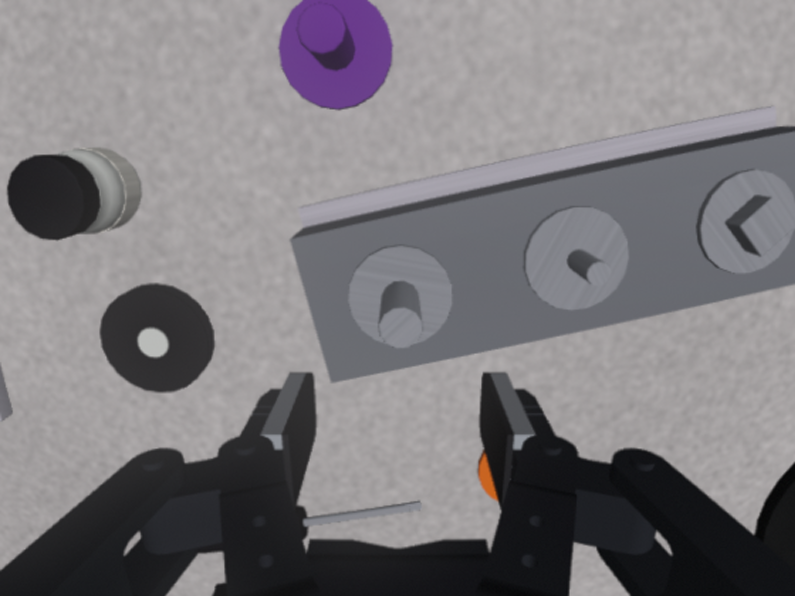

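The picture shows the stem top at (401,327) and collar at (401,296), within 1 px of where my estimate projects; the holder is the thick, tall-stemmed one. Going down to grip.

```bash
python3 -m inch '[[[0.2,1.2,25,0.2,0],[0.2,0,25,0,0],[0.2,0,25,0,0],[0.2,0,20,0,0],[0.2,0,9.5,0,0],[0.2,0,0,0,0],[0.2,0,0,0,0]]]' 40
python3 -m inch '[[[-1,0,0,0,0],[-1,0,0,0,0],[-1,0,0,0,0],[-1,0,0,0,0],[-1,0,0,0,0],[-1,0,0,0,0],[-1,0,0,0,0]]]' 60
python3 - <<'E'
from h import *
to([537,131.5,58],75.7)
E
```

```text
time_s: 2.48
position: [538.6, 132.0, 60.0]
tool_rot: [0.702, -0.702, 0.088, -0.088]
ft_force: [0.6, 0.1, 1.3]
gripper_width: 51.4
time_s: 3.07
position: [538.7, 131.8, 60.1]
tool_rot: [0.702, -0.701, 0.087, -0.089]
ft_force: [-1.4, 1.4, 12.0]
gripper_width: 18.6
t 3.07 pos [538.7 131.8  60.1] F [-1.4  1.4 12. ] M [-0.01  0.27 -0.01] w 18.6
 tool delta now [-1.5  2.1 -0.7] jaw yaw 75.7 axes x [ 0.969 -0.248  0.002] y [ 0.002  0.    -1.   ]
 turn -0.0 -> yaw 75.7 delta after turn [-1.5  2.1 -0.7]
```

```bash
python3 -m inch '[[[-1,0,-6,0,0],[-1,0,-10,0,0],[-1,0,-20,0,0],[-1,0,-25,0,0],[-1,0,-25,0,0],[-1,0,-14,0,0],[-1,0,0,0,0],[-1,0,0,0,0],[-1,0,0,0,0]]]'
python3 - <<'E'
from h import *
to([495.4,-209.5,160],75.7)
c=cap("wrist");save(c,"pics/w2.png",None,1.42)
import pickle;pickle.dump(c,open("w2.pkl","wb"))
E
```

```text
time_s: 3.82
position: [537.4, 131.5, 158.4]
tool_rot: [-0.702, 0.702, -0.089, 0.088]
ft_force: [0.2, 0.2, -3.4]
gripper_width: 18.7
t 3.82 pos [537.4 131.5 158.4] F [ 0.2  0.2 -3.4] M [-0.08  0.01  0.  ] w 18.7
 tool delta now [  43.8   -1.5 -340.8] jaw yaw 75.7 axes x [ 0.969 -0.248 -0.001] y [-0.001 -0.    -1.   ]
 turn -0.0 -> yaw 75.7 delta after turn [  43.6   -1.5 -340.8]
```

View pics/w2.png

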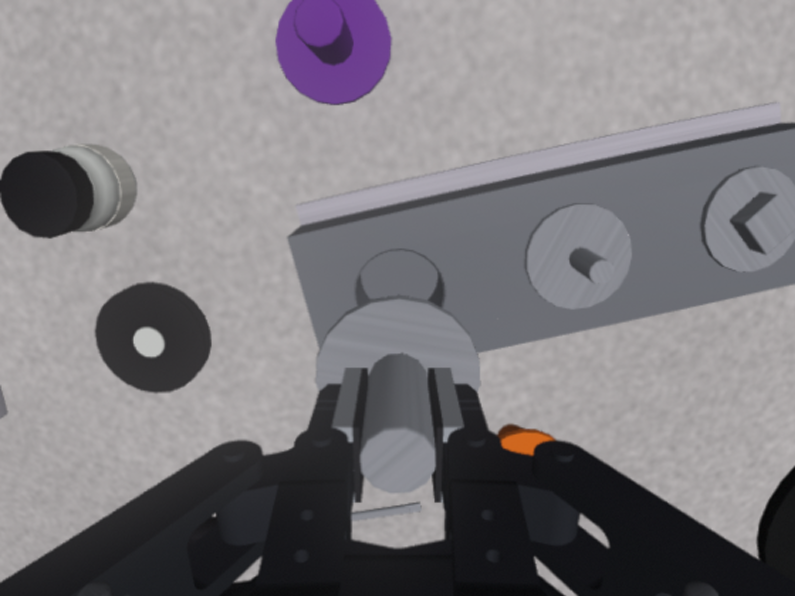

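Run:
```python
from h import *
import pickle
c=pickle.load(open("w2.pkl","rb"))
a=np.linspace(0,6.28,200)
for x,y in((537.4,131.5),(535.9,131.9),(538.9,131.1)):
  for tz in(105,107,109):
    col=proj(c,np.c_[x+28*np.cos(a),y+28*np.sin(a),0*a+tz+41])*1.42
    top=proj(c,np.c_[x+10*np.cos(a),y+10*np.sin(a),0*a+tz+88])*1.42
    print(x,tz,"collar L,R,top",col[:,0].min().round(),col[:,0].max().round(),col[:,1].min().round(),"stemtop L,R,ymin,ymax",top.min(0).round(),top.max(0).round())
```

```text
537.4 105 collar L,R,top 318.0 482.0 298.0 stemtop L,R,ymin,ymax [361. 425.] [440. 492.]
537.4 107 collar L,R,top 317.0 483.0 300.0 stemtop L,R,ymin,ymax [361. 429.] [441. 497.]
537.4 109 collar L,R,top 316.0 484.0 302.0 stemtop L,R,ymin,ymax [360. 434.] [442. 502.]
535.9 105 collar L,R,top 318.0 482.0 294.0 stemtop L,R,ymin,ymax [361. 419.] [441. 487.]
535.9 107 collar L,R,top 317.0 483.0 296.0 stemtop L,R,ymin,ymax [361. 424.] [441. 492.]
535.9 109 collar L,R,top 316.0 484.0 298.0 stemtop L,R,ymin,ymax [360. 428.] [442. 497.]
538.9 105 collar L,R,top 318.0 482.0 303.0 stemtop L,R,ymin,ymax [361. 430.] [440. 497.]
538.9 107 collar L,R,top 317.0 483.0 305.0 stemtop L,R,ymin,ymax [361. 435.] [441. 502.]
538.9 109 collar L,R,top 316.0 484.0 307.0 stemtop L,R,ymin,ymax [360. 439.] [441. 507.]
```

```bash
python3 -m inch '[[[-1,2,0,-17,0],[-1,4.4,0,-34,0],[-1,4.4,0,-34,0],[-1,4.4,0,-34,0],[-1,4.4,0,-34,0],[-1,4.4,0,-34,0],[-1,4.4,0,-34,0],[-1,4.4,0,-34,0],[-1,4.4,0,-34,0],[-1,4.4,0,-34,0],[-1,2,0,-17,0],[-1,0,0,0,0]]]'
python3 -m inch '[[[-1,0,0,0,0],[-1,0,0,0,0]]]'
python3 - <<'E'
from h import *
to([495.4,-209.5,150],75.7)
c=cap("wrist");save(c,"pics/w3.png",None,1.42)
import pickle;pickle.dump(c,open("w3.pkl","wb"));S=cap("scene");pickle.dump(S,open("s3.pkl","wb"));
a=np.linspace(0,6.28,200)
d=np.radians(-14.3);ex=np.array([np.cos(d),np.sin(d)]);ey=np.array([-ex[1],ex[0]])
o=np.array([495.4,-209.5])
for p in((60,60),(60,-60),(-60,60),(-60,-60)): print(p,(proj(c,[*(o+p[0]*ex+p[1]*ey),14])*1.42).round())
E
```

```text
time_s: 4.87
position: [495.2, -211.9, 157.8]
tool_rot: [-0.701, 0.702, -0.09, 0.089]
ft_force: [-0.9, 0.5, -1.4]
gripper_width: 18.9
time_s: 5.03
position: [495.5, -207.9, 158.0]
tool_rot: [0.702, -0.701, 0.089, -0.088]
ft_force: [0.1, 0.3, -2.2]
gripper_width: 18.6
t 5.03 pos [ 495.5 -207.9  158. ] F [ 0.1  0.3 -2.2] M [-0.01 -0.01 -0.01] w 18.6
 tool delta now [ 0.3  8.  -1.6] jaw yaw 75.7 axes x [ 0.969 -0.248 -0.002] y [-0.001  0.001 -1.   ]
 turn -0.0 -> yaw 75.7 delta after turn [ 0.3  8.  -1.6]
(60, 60) [[492. 371.]]
(60, -60) [[301. 371.]]
(-60, 60) [[503. 175.]]
(-60, -60) [[289. 175.]]
```

View pics/w3.png

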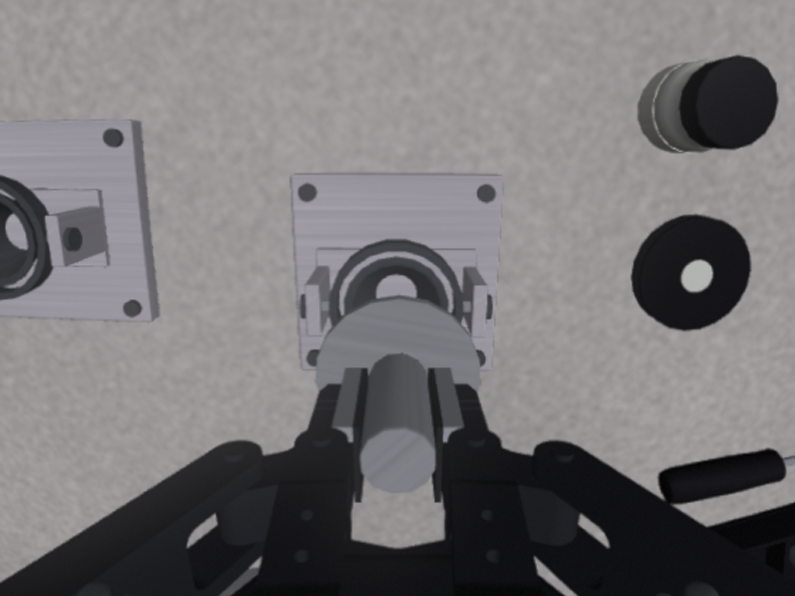

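Run:
```python
from h import *
import pickle
c=pickle.load(open("w3.pkl","rb"));print(np.array(c["K"])*1.42)
a=np.linspace(0,6.28,200)
for z in(60,64,68,72,76):
  r=proj(c,np.c_[495.4+26*np.cos(a),-209.5+26*np.sin(a),0*a+z])*1.42
  print(z,r.min(0).round(1),r.max(0).round(1))
T=pickle.load(open("top.pkl","rb"))
im=c["image"];cv2.imwrite("pics/rim.png",cv2.resize(im[160:240,190:370,::-1],None,fx=4.4,fy=4.4,interpolation=3))
```

```text
[[503.82913012   0.         397.2664569 ]
 [  0.         503.82913012 299.028674  ]
 [  0.           0.           1.42      ]]
60 [344.2 251.4] [447.8 350.2]
64 [343.4 253.1] [448.6 353.3]
68 [342.6 254.9] [449.4 356.4]
72 [341.7 256.7] [450.2 359.7]
76 [340.8 258.5] [451. 363.]
```

View pics/rim.png

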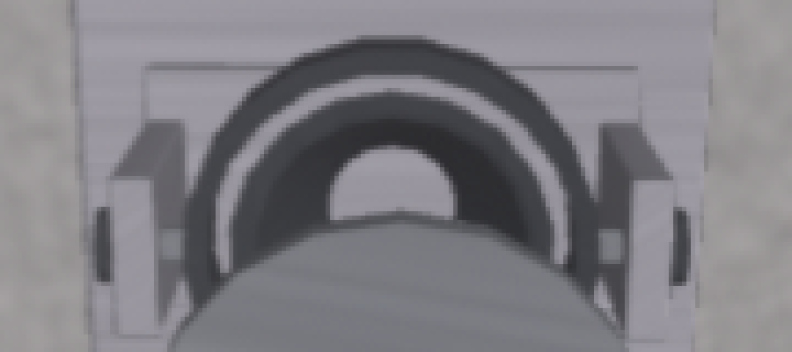

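```bash
python3 -m inch '[[[-1,0.3,6,-0.6,0],[-1,0,12,0,0],[-1,0,14,0,0],[-1,0,12,0,0],[-1,0,7,0,0],[-1,0,0,0,0],[-1,0,0,0,0],[-1,0,0,0,0]]]'
python3 - <<'E'
from h import *
to([495.4,-209.5,100],75.7)
E
```

```text
time_s: 5.8
position: [496.4, -209.2, 108.3]
tool_rot: [-0.702, 0.702, -0.088, 0.088]
ft_force: [0.9, -0.1, -1.8]
gripper_width: 18.9
t 5.8 pos [ 496.4 -209.2  108.3] F [ 0.9 -0.1 -1.8] M [-0.04 -0.03 -0.02] w 18.9
 tool delta now [-0.9  8.2 -0.5] jaw yaw 75.7 axes x [ 0.969 -0.247  0.001] y [ 0.001 -0.    -1.   ]
 turn -0.0 -> yaw 75.7 delta after turn [-0.9  8.2 -0.5]
```

```bash
python3 -m inch '[[[-1,0,3,0,0],[-1,0,3,0,0],[-1,0,0,0,0],[-1,0,0,0,0]]]'
python3 -m inch '[[[-1,0,1.5,0,0],[-1,0,1.5,0,0],[-1,0,0,0,0]]]'
python3 -m inch '[[[-1,0,1.5,0,0],[-1,0,1,0,0],[-1,0,0,0,0]]]'
```

```text
time_s: 6.13
position: [496.0, -209.2, 101.7]
tool_rot: [0.702, -0.702, 0.088, -0.088]
ft_force: [0.1, 0.4, -2.3]
gripper_width: 18.6
time_s: 6.38
position: [495.9, -209.2, 98.5]
tool_rot: [0.702, -0.702, 0.088, -0.088]
ft_force: [-0.0, 1.0, -2.4]
gripper_width: 18.7
time_s: 6.63
position: [496.0, -209.2, 96.1]
tool_rot: [0.702, -0.702, 0.088, -0.088]
ft_force: [-0.2, 0.2, -2.9]
gripper_width: 18.5
```

```bash
python3 -m inch '[[[-1,0,1.5,0,0],[-1,0,1,0,0],[-1,0,0,0,0]]]'
python3 -m inch '[[[-1,0,1.5,0,0],[-1,0,1,0,0],[-1,0,0,0,0]]]'
```

```text
time_s: 6.88
position: [496.0, -209.1, 93.7]
tool_rot: [0.702, -0.702, 0.088, -0.088]
ft_force: [-0.6, 2.2, 2.5]
gripper_width: 18.5
time_s: 7.13
position: [496.1, -209.2, 91.4]
tool_rot: [0.702, -0.702, 0.088, -0.088]
ft_force: [-0.2, 3.5, 9.1]
gripper_width: 18.4
```

```bash
python3 -m inch '[[[-1,0,0.5,0.4,0],[-1,0,0.4,0.3,0],[-1,0,0,0,0],[-1,0,0,0,0]]]'; python3 -c "
from h import *
to([495.4,-209.5,90])"
```

```text
time_s: 7.47
position: [496.4, -209.0, 90.8]
tool_rot: [-0.701, 0.702, -0.088, 0.088]
ft_force: [-2.5, -0.9, 10.0]
gripper_width: 18.2
t 7.47 pos [ 496.4 -209.    90.8] F [-2.5 -0.9 10. ] M [-0.12  0.58 -0.02] w 18.2
 tool delta now [-0.8  0.8 -0.8] jaw yaw 75.7 axes x [ 0.969 -0.247  0.001] y [ 0.    -0.001 -1.   ]
```

```bash
python3 -m inch '[[[-1,-0.3,0.3,-0.1,0],[-1,-0.2,0,0,0],[-1,0,0,0,0],[-1,0,0,0,0],[-1,0,0,0,0]]]'; python3 -c "
from h import *
to([495.4,-209.5,90])
c=cap('wrist');save(c,'pics/w4.png',None,1.42)"
```

```text
time_s: 7.88
position: [496.2, -208.9, 90.6]
tool_rot: [-0.701, 0.702, -0.088, 0.089]
ft_force: [-1.6, 0.9, 10.0]
gripper_width: 18.8
t 7.88 pos [ 496.2 -208.9   90.6] F [-1.6  0.9 10. ] M [0.08 0.29 0.  ] w 18.8
 tool delta now [-0.6  0.6 -0.7] jaw yaw 75.7 axes x [ 0.969 -0.247  0.001] y [ 0.001 -0.001 -1.   ]
```

View pics/w4.png

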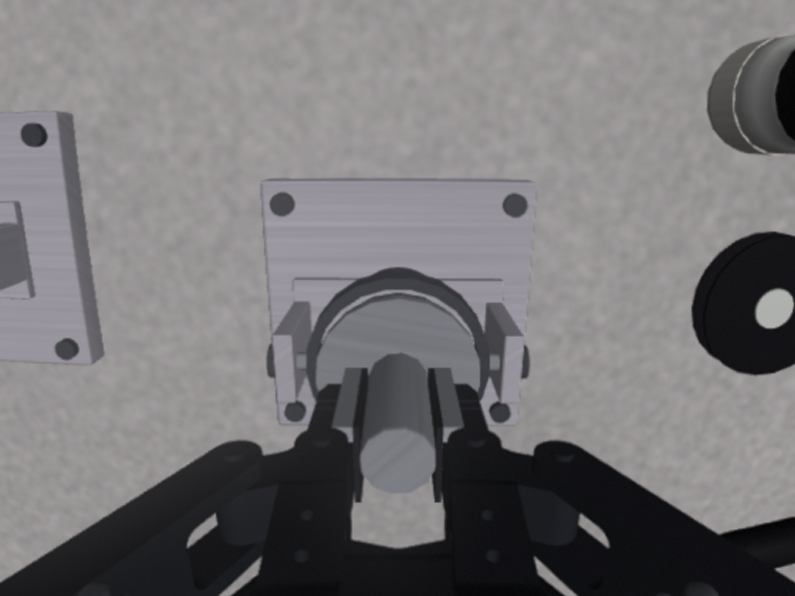

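Picture: taper is down in the cup, collar (316–480, centre 398) concentric with the yoke ring (308–488), holder upright. One slightly firmer press, then ease to a light push and rock with a light grip.

```bash
python3 -m inch '[[[-1,0,0.4,0,0],[-1,0,0,0,0],[-1,0,0,0,0],[-1,0,0,0,0],[-1,0,0,0,0]]]'
python3 -m inch '[[[-1,0,-1,0,0],[-1,0,-0.8,0,0],[-1,0,0,0,0],[-1,0,0,0,0]]]' 25
python3 -m inch '[[[-1,1,0,0,0],[-1,1,0,0,0],[-1,1,0.1,0,0],[-1,0,0,0,0]]]'
```

```text
time_s: 8.35
position: [496.2, -208.9, 90.2]
tool_rot: [-0.701, 0.702, -0.088, 0.089]
ft_force: [-2.1, 0.6, 11.3]
gripper_width: 18.5
time_s: 8.68
position: [496.1, -208.9, 91.9]
tool_rot: [-0.701, 0.702, -0.088, 0.089]
ft_force: [-1.0, 0.2, 6.9]
gripper_width: 18.4
time_s: 9.02
position: [497.2, -209.1, 91.2]
tool_rot: [0.702, -0.702, 0.089, -0.087]
ft_force: [-8.9, -0.0, 8.3]
gripper_width: 18.6
```

```bash
python3 -m inch '[[[-1,0.5,-0.3,0,0],[-1,0.5,-0.2,0,0],[-1,0,0,0,0],[-1,0,0,0,0]]]' 20
python3 -m inch '[[[-1,1,0,0,0],[-1,0.5,0,0,0],[-1,0,0,0,0],[-1,0,0,0,0]]]' 
python3 -c "
from h import *
to([495.4,-209.5,90])"
```

```text
time_s: 9.35
position: [497.5, -209.1, 91.5]
tool_rot: [0.702, -0.701, 0.09, -0.087]
ft_force: [-12.8, -0.5, 8.1]
gripper_width: 18.4
time_s: 9.68
position: [498.0, -209.2, 91.3]
tool_rot: [0.702, -0.701, 0.09, -0.086]
ft_force: [-17.9, -0.6, 8.7]
gripper_width: 18.5
t 9.68 pos [ 498.  -209.2   91.3] F [-17.9  -0.6   8.7] M [-0.15  3.38 -0.1 ] w 18.5
 tool delta now [-2.4  1.3 -1. ] jaw yaw 75.7 axes x [ 0.969 -0.247 -0.006] y [-0.006  0.002 -1.   ]
```

The pads grip along a long line and resist the pivot. I will recentre, let go, and regrip lightly near the stem's top, where the pads overlap little and the lever is longer.

```bash
python3 -m inch '[[[-1,-2,0,0,0],[-1,-2,0,0,0],[-1,-1.5,0,0,0],[-1,0,0,0,0],[-1,0,0,0,0]]]'
python3 -m inch '[[[-0.35,0,0,0,0],[-0.35,0,0,0,0],[-0.35,0,0,0,0],[-0.35,0,-6,0,0],[-0.35,0,-6,0,0],[-0.35,0,-6,0,0],[-0.35,0,0,0,0],[-0.35,0,0,0,0]]]' 
python3 -c "
from h import *
to([495.4,-209.5,108])
c=cap('wrist');save(c,'pics/w5.png',None,1.42)"
```

```text
time_s: 10.1
position: [496.1, -208.9, 92.2]
tool_rot: [-0.701, 0.702, -0.088, 0.089]
ft_force: [-0.4, 0.2, 5.7]
gripper_width: 18.7
time_s: 10.77
position: [496.0, -208.7, 110.5]
tool_rot: [-0.701, 0.702, -0.088, 0.089]
ft_force: [0.2, 0.3, -0.8]
gripper_width: 27.4
t 10.77 pos [ 496.  -208.7  110.5] F [ 0.2  0.3 -0.8] M [ 0.    0.   -0.05] w 27.4
 tool delta now [-0.4  2.5 -0.9] jaw yaw 75.7 axes x [ 0.969 -0.248  0.001] y [ 0.001 -0.001 -1.   ]
```

View pics/w5.png

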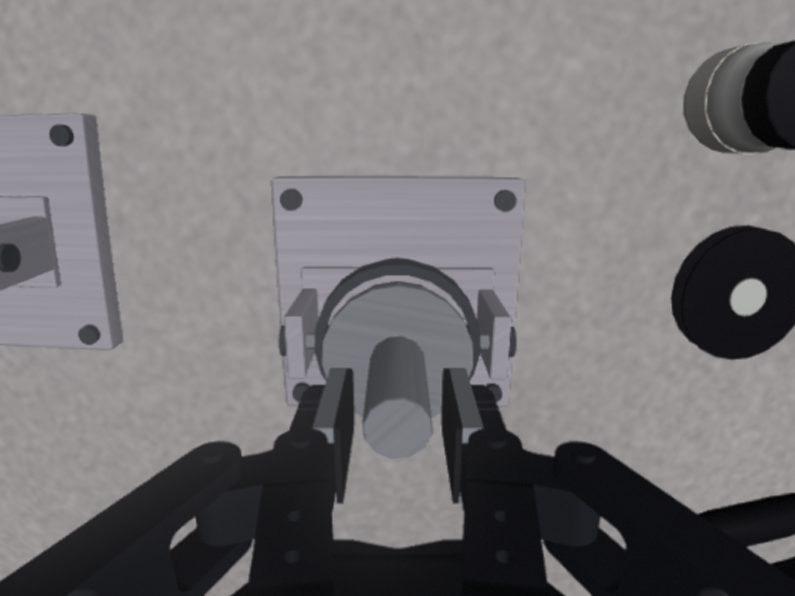

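Picture: the holder stands upright and seated after release (stem top centre 397,428; collar centred on the yoke). Raising a bit more and regripping at 20 N.

```bash
python3 -m inch '[[[-0.35,0,-5,0,0],[-0.35,0,-1,0,0],[-0.35,0,0,0,0],[-1,0,0,0,0],[-1,0,0,0,0],[-1,0,0,0,0],[-1,0,0,0,0],[-1,0,0,0,0]]]' 20
python3 -m inch '[[[-1,0,1,0,0],[-1,0,0.7,0,0],[-1,0,0,0,0],[-1,0,0,0,0]]]' 
python3 -m inch '[[[-1,1,0,0,0],[-1,1,0,0,0],[-1,1,0.1,0,0],[-1,0,0,0,0],[-1,0,0,0,0]]]'
```

```text
time_s: 11.48
position: [495.7, -208.6, 115.8]
tool_rot: [-0.702, 0.702, -0.088, 0.088]
ft_force: [-0.5, -0.8, 0.3]
gripper_width: 18.7
time_s: 11.82
position: [495.8, -208.6, 114.3]
tool_rot: [-0.702, 0.702, -0.088, 0.088]
ft_force: [0.1, 0.2, 4.1]
gripper_width: 18.7
time_s: 12.23
position: [498.4, -209.2, 114.0]
tool_rot: [0.702, -0.702, 0.088, -0.088]
ft_force: [-2.4, -0.3, 4.8]
gripper_width: 18.9
```

```bash
python3 -m inch '[[[-1,1.2,0.1,0,0],[-1,1.2,0.1,0,0],[-1,1.2,0.2,0,0],[-1,0,0,0,0]]]' 
python3 -m inch '[[[-1,1,0.2,0,0],[-1,1,0.2,0,0],[-1,0.8,0.2,0,0],[-1,0,0,0,0],[-1,0,0,0,0]]]'
python3 -c "
from h import *
to([495.4,-209.5,108])
c=cap('wrist');save(c,'pics/w6.png',None,1.42)"
```

```text
time_s: 12.57
position: [502.4, -210.2, 113.6]
tool_rot: [0.702, -0.702, 0.088, -0.088]
ft_force: [-2.9, 0.7, 4.4]
gripper_width: 18.7
time_s: 12.98
position: [504.9, -210.9, 113.1]
tool_rot: [0.702, -0.702, 0.088, -0.088]
ft_force: [-2.5, 0.2, 5.6]
gripper_width: 19.0
t 12.98 pos [ 504.9 -210.9  113.1] F [-2.5  0.2  5.6] M [0.02 0.63 0.  ] w 19.0
 tool delta now [-9.5  5.1 -1. ] jaw yaw 75.7 axes x [ 0.969 -0.248 -0.   ] y [-0.  0. -1.]
```

View pics/w6.png

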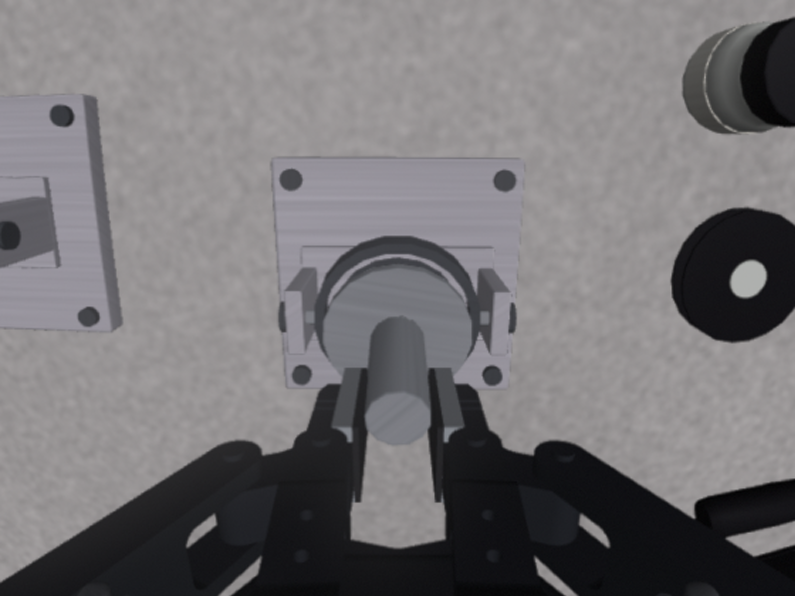

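Picture: the holder leans away (stem top 397,417 against collar centre ~398,320), collar still in the yoke ring; 9.4 mm at about 59 mm lever ≈ 0.16 rad. A touch more, then the other way.

```bash
python3 -m inch '[[[-1,0.9,0.2,0,0],[-1,0,0,0,0],[-1,0,0,0,0]]]' 
python3 -m inch '[[[-1,-1.3,-0.3,0,0],[-1,-1.3,-0.3,0,0],[-1,-1.3,-0.2,0,0],[-1,-1.3,-0.2,0,0],[-1,-1.3,-0.1,0,0],[-1,-1.3,-0.1,0,0],[-1,-1.3,0,0,0],[-1,-1.2,0,0,0],[-1,0,0,0,0],[-1,0,0,0,0]]]'
python3 -m inch '[[[-1,-1.3,0,0,0],[-1,-1.3,0.1,0,0],[-1,-1.3,0.1,0,0],[-1,-1.3,0.2,0,0],[-1,0,0,0,0],[-1,0,0,0,0]]]'
python3 -m inch '[[[-1,-1.3,0.2,0,0],[-1,-1.3,0.2,0,0],[-1,-1.3,0.2,0,0],[-1,0,0,0,0],[-1,0,0,0,0]]]'
```

```text
time_s: 13.28
position: [505.8, -211.1, 112.9]
tool_rot: [-0.702, 0.702, -0.088, 0.088]
ft_force: [-2.8, 0.1, 5.2]
gripper_width: 18.8
time_s: 14.12
position: [495.8, -208.6, 114.1]
tool_rot: [-0.702, 0.702, -0.088, 0.088]
ft_force: [2.7, -0.4, 4.4]
gripper_width: 18.6
time_s: 14.62
position: [490.6, -207.2, 113.7]
tool_rot: [0.702, -0.702, 0.088, -0.088]
ft_force: [2.1, -0.8, 4.5]
gripper_width: 18.6
time_s: 15.03
position: [486.8, -206.3, 113.1]
tool_rot: [0.702, -0.702, 0.088, -0.088]
ft_force: [2.7, -1.1, 4.0]
gripper_width: 19.3
```

```bash
python3 -m inch '[[[-1,-1,0.2,0,0],[-1,0,0,0,0],[-1,0,0,0,0]]]'
python3 - <<'E'
from h import *
c=cap("wrist");s=cap("scene")
a=cv2.resize(c["image"][150:330,200:360],None,fx=2.4,fy=2.4,interpolation=3)
b=cv2.resize(s["image"][150:260,130:230],None,fx=3.9,fy=3.9,interpolation=3)
im=np.zeros((432,384+390,3),np.uint8);im[:a.shape[0],:384]=a;im[:b.shape[0],384:]=b[:432]
cv2.imwrite("pics/c7.png",im[:,:,::-1])
d=np.radians(-14.3);ex=np.array([np.cos(d),np.sin(d),0]);ey=np.array([-ex[1],ex[0],0]);ez=np.array([0,0,1])
o=np.array([495.6,-209,65.0])
th=np.linspace(0,6.28,200)
for t in(0,-.1,-.15,-.18):
  u=np.cos(t)*ex-np.sin(t)*ez; w=np.sin(t)*ex+np.cos(t)*ez
  top=proj(c,o+w*63);col=proj(c,o+w*16+28*(np.outer(np.cos(th),u)+np.outer(np.sin(th),ey)))
  f=lambda p:((p-[200,150])*2.4).round()
  g=lambda p:((p-[130,150])*3.9+[384,0]).round()
  print(t,"wrist top",f(top),"collar ymin",f(col)[:,1].min(),"scene top",g(proj(s,o+w*63)),"collar c",g(proj(s,o+w*16)))
E
```

```text
time_s: 15.28
position: [485.9, -206.0, 112.9]
tool_rot: [-0.702, 0.702, -0.088, 0.088]
ft_force: [3.2, -1.5, 4.8]
gripper_width: 19.0
0 wrist top [[194. 399.]] collar ymin 162.0 scene top [[537. 142.]] collar c [[548. 206.]]
-0.1 wrist top [[194. 367.]] collar ymin 152.0 scene top [[537. 136.]] collar c [[548. 204.]]
-0.15 wrist top [[194. 350.]] collar ymin 147.0 scene top [[536. 133.]] collar c [[548. 203.]]
-0.18 wrist top [[194. 339.]] collar ymin 144.0 scene top [[537. 132.]] collar c [[548. 203.]]
```

View pics/c7.png

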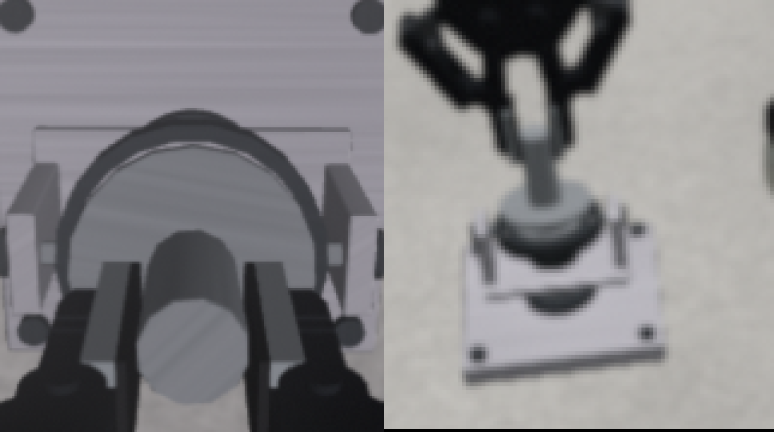

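Picture: stem top at (193,352) and collar edge at 145 fit a lean of −0.15 to −0.16 rad towards the robot, still seated. Back upright and let go.

```bash
python3 -m inch '[[[-1,1.3,-0.3,0,0],[-1,1.3,-0.3,0,0],[-1,1.3,-0.2,0,0],[-1,1.3,-0.2,0,0],[-1,1.3,-0.1,0,0],[-1,1.3,-0.1,0,0],[-1,1.3,0,0,0],[-1,1.1,0,0,0],[-1,0,0,0,0],[-1,0,0,0,0]]]'
python3 -m inch '[[[-1,0,-0.8,0,0],[-1,0,0,0,0],[-0.85,0,0,0,0],[-0.7,0,0,0,0],[-0.5,0,0,0,0],[-0.3,0,0,0,0],[-0.3,0,0,0,0],[-0.3,0,0,0,0],[-0.3,0,0,0,0]]]'
python3 -m inch '[[[-0.3,0,-4,0,0],[-0.3,0,-8,0,0],[-0.3,0,-15,0,0],[-0.3,0,-20,0,0],[-0.3,0,-10,0,0],[-0.3,0,0,0,0],[-0.3,0,0,0,0],[-0.3,0,0,0,0],[-0.3,0,0,0,0]]]'
python3 - <<'E'
from h import *
c=cap("wrist");s=cap("scene")
a=cv2.resize(c["image"][90:290,180:380],None,fx=2,fy=2,interpolation=3)
b=cv2.resize(s["image"][150:260,130:230],None,fx=3.9,fy=3.9,interpolation=3)
im=np.zeros((432,400+390,3),np.uint8);im[:400,:400]=a;im[:b.shape[0],400:]=b[:432]
cv2.imwrite("pics/c8.png",im[:,:,::-1])
to([495.4,-209.5,160])
d=np.radians(-14.3);ex=np.array([np.cos(d),np.sin(d),0]);ey=np.array([-ex[1],ex[0],0]);ez=np.array([0,0,1])
for oz in(65,):
 for t in(-.06,0,.06):
  o=np.array([495.6,-209,oz]);w=np.sin(t)*ex+np.cos(t)*ez
  print(oz,t,((proj(c,[o+w*64,o+w*17])-[180,90])*2).round().tolist(),((proj(s,[o+w*64,o+w*17])-[130,150])*3.9+[400,0]).round().tolist())
print(((proj(c,[np.array([495.4,-209.5,14])+i*60*ex+j*60*ey for i,j in((-1,-1),(-1,1))])-[180,90])*2).round().tolist())
E
```

```text
time_s: 16.22
position: [495.8, -208.5, 114.0]
tool_rot: [0.702, -0.702, 0.088, -0.088]
ft_force: [-2.2, 1.1, 2.3]
gripper_width: 19.0
time_s: 16.97
position: [495.9, -208.6, 114.9]
tool_rot: [-0.702, 0.702, -0.088, 0.088]
ft_force: [-0.4, -0.3, 0.3]
gripper_width: 30.1
time_s: 17.72
position: [495.4, -208.4, 171.1]
tool_rot: [0.702, -0.701, 0.089, -0.088]
ft_force: [0.5, -0.3, -0.5]
gripper_width: 29.5
t 17.82 pos [ 495.5 -208.4  171.2] F [-0.  -0.1 -0.4] M [ 0.04 -0.01 -0.01] w 30.0
 tool delta now [ 0.2 11.2 -1.1] jaw yaw 75.7 axes x [ 0.969 -0.248 -0.001] y [-0.001  0.001 -1.   ]
65 -0.06 [[201.0, 293.0], [201.0, 251.0]] [[552.0, 137.0], [564.0, 203.0]]
65 0 [[201.0, 306.0], [201.0, 253.0]] [[552.0, 140.0], [564.0, 204.0]]
65 0.06 [[201.0, 318.0], [201.0, 256.0]] [[553.0, 144.0], [564.0, 205.0]]
[[54.0, 65.0], [344.0, 65.0]]
```

View pics/c8.png

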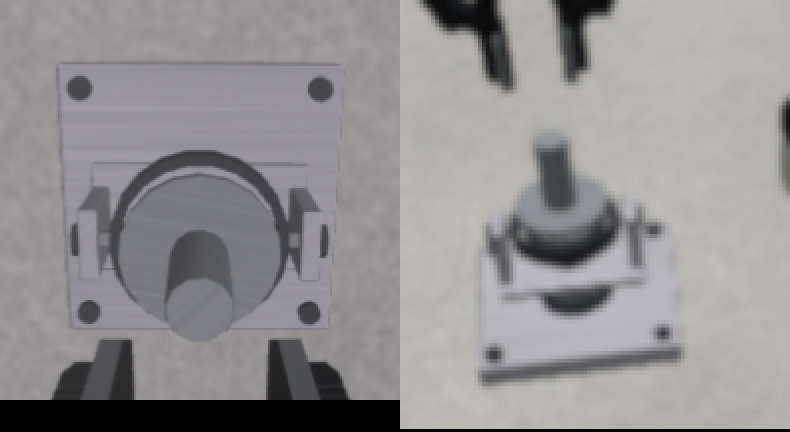

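Picture: holder upright in the cup (stem top 199,308 vs 201,306 predicted for 0 rad), fingers clear. A quick numerical check of the away-rock from picture w6 before handing in.

Run:
```python
from h import *
import pickle
c=pickle.load(open("w3.pkl","rb")); R=np.array(c["R"]);t=np.array(c["t"])
c["t"]=t-R@(np.array([504.9,-210.9,113.1])-np.array([495.5,-207.9,158.0]))
d=np.radians(-14.3);ex=np.array([np.cos(d),np.sin(d),0]);ey=np.array([-ex[1],ex[0],0]);ez=np.array([0,0,1]);th=np.linspace(0,6.28,200)
o=np.array([495.6,-209,64.])
for a in(0,.08,.11,.14,.17):
  u=np.cos(a)*ex-np.sin(a)*ez;w=np.sin(a)*ex+np.cos(a)*ez
  col=proj(c,o+w*17+28*(np.outer(np.cos(th),u)+np.outer(np.sin(th),ey)))*1.42
  print(a,proj(c,o+w*64)*1.42,col[:,1].min())
print(proj(c,[o+[0,0,-50]-60*ex-60*ey])*1.42,"obs 274,158; top 397,417; collar 264")
```

```text
0 [[399.04965185 389.48974231]] 256.71370789157186
0.08 [[399.03437273 405.16845685]] 262.07596797856803
0.11 [[399.02743319 410.73486957]] 264.21651986443226
0.14 [[399.01987558 416.11716661]] 266.4246462236841
0.17 [[399.01172871 421.30798645]] 268.6980792489001
[[270.28990535 159.68832677]] obs 274,158; top 397,417; collar 264
```

```bash
python3 -c "
from h import *
print(ctrl.hand_in())"
```

```text
the job is handed in; nothing more can be done
None
```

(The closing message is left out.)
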